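# Fold the bamboo book stand and shut it away in the tea cupboard

### The arm

A 6-joint arm with a two-finger parallel gripper is mounted at the origin on the work surface. World frame = base frame: x ahead of the robot, y to its left, z up, the work surface at z = 0. Lengths are in m, angles in degrees, forces in N, time in s.
With the tool pointing down it reaches from about 0.375 to 0.9 m from the base axis. Payload 3.1 kg.
Tool frame: the origin (TCP) lies at the very end of the fingers, on their centre line; the grasp point (between the pads) lies behind it (bot.grip_depth is the z of the grasp point in the tool frame, in m); z points along the fingers, y is the direction in which the jaws open and shut (so a half turn about z gives the same grasp; the last joint's range is limited). The gripper opens to 87 mm and grips with 3 to 60 N. Pads are 19 mm wide; open, the fingers measure 117 mm over their backs; the gripper's body (75 mm by 190 mm) begins 51 mm behind the grasp point.
Start: joints at [-80.357, 30.224, 82.088, -0, 67.689, -10.227], TCP at [0.212, -0.588, 0.186] pointing down, gripper open.
Joint ranges: [-176.69, 176.69], [-43.24, 126.21], [12.49, 139.97], [-82, 262], [0, 151.66], [-163.58, 163.58]. Speed limits (degrees/s): [159.86, 159.86, 180, 180, 180, 180].

### API

Orientations are given as a 3x3 rotation matrix whose columns are the frame's x, y, z axes.
In Python, from rig import bot, vision gives the robot as it stands. The module is installed in compiled form; this text tells all that it offers.
- The arm moves only by the shell command python3 -m jog 'ROWS'. ROWS is JSON, a list of rows, each a list of 3 entries, a list of its own where there are three numbers: the shift along the tool's x, y, z in mm, then the turn, a rotation vector about the tool's x, y, z in degrees, then the closure, from 0 (fully open) to 1 (shut). In form: [[[dx, dy, dz], [wx, wy, wz], fingers], ...]. A call has 1 to 12 rows; each row is the pose to reach, as a shift and turn from the pose commanded when the call began, along the tool's axes at that moment; what a row does not reach only later rows make up. A row lasts 1/12 s, in which the tool goes at most 41.7 mm and 7.16 degrees, less where a joint would pass 70% of its speed; a pose out of reach is approached as far as the arm can. A call with a gripper value outside its range is refused whole. The fingers move at their own pace and stop on an object; the grip force is fixed at half the most. Time passes only in rows, so rows that repeat a pose let the fingers close. It gives the time, the measured TCP pose, the force and the opening at its end, in the units of the state.
- bot.read_state(): the state, without advancing time (a new reading comes with each control period).
- vision.capture(name): name is "scene" or "top" or "wrist"; returns the picture (384x512x3 uint8, red, green, blue); there is no depth.
- vision.camera_info(name): a dict with "intrinsics" (3x3 intrinsics, pixels), "camera_from_world" (4x4, takes a point from world to camera coordinates); the wrist camera has in their place "mount" (4x4, takes a point from camera to tool coordinates, whose origin is the TCP and whose axes are the flange's). Camera axes: x right, y up, looking along -z (the intrinsics and any distortion apply to the point x, -y, -z); pixel columns grow to the right and rows downward; lengths in m; the calibration is good to about 2 mm. A picture is of the moment at which its call begins: read the wrist's pose just before it. camera_info takes no time and is no camera call.
- bot.hand_in(): hands the job in, once; it reports no verdict.
The state is a dict: "time_s": time; "joint_positions": joint angles; "qvel": joint speeds; "tau": joint torques, N m; "position": TCP position; "tcp_rot": TCP orientation; "force": force on the tool from outside, world axes, zero at the start; "moment": the same for the moment, N m; "opening": opening from 0.0 (shut) to 1.0 (fully open).
Only numpy, scipy, OpenCV 4.12 (cv2) and the standard library are available. Lean on these libraries where they do the work, as an engineer would, in place of code of your own. Each camera call takes 0.05 s, during which the arm holds its last target. There are 200 camera calls.

### The job

Put the folding bamboo book stand away in the little tea cupboard: pull the cupboard door open past its roller catch, press the stand's raised back down until it snaps flat, slide the folded stand right inside under the shelf, and push the door until it snaps fully shut on its catch. Leave the white cup, the miniature bench and the ceramic deer where they are.

Things in the scene. Friction and masses are not known exactly. Their poses are not given: they have to be found in the camera images.
- cabinet: The tea cupboard: dark red-brown wood, fixed to the table, 200 mm deep, 230 wide, 200 high. Origin: centre of its underside, on the table. x points from the front to the back, y across, z up; its front plane is at x = -100 mm. One door covers the whole front, hinged at the y = -115 mm edge. It has no floor, so things slide straight in on the table top.
- bay (a point): Middle, on the table top, of the bay inside the cupboard where the stand goes: 190 mm deep, 206 mm wide, axes as cabinet; open front at x = -95 mm, inner face of the back panel at x = +95 mm, side walls' inner faces at y = -103 and +103 mm. A shelf over it has its underside 80 mm above the table and begins 40 mm behind the front.
- door (a joint): Angle of the cupboard door (rad): 0 shut, grows as it opens (anticlockwise from above), stop at 1.9. A sprung roller catch holds it shut: about 12 N at the handle pulls it free, at about 0.05 rad. In shutting, the catch resists with the like force from about 0.09 rad until it snaps over to 0. Elsewhere the door swings lightly and stays where it is left.
- door_hinge (a point): Point on the door's hinge line, 172 mm above the table, in the plane of the door's inner face; turns with the door: y points along the door from hinge to free edge, x from outer to inner face, z up. Door panel 228 mm wide, 15 mm thick (x -15 to 0), 5 to 195 mm above the table. A steel strike stands out 33 mm from the inner face at y = 190 mm, 167 mm above the table.
- door_handle (a point): Middle of the brass D-handle: a level round bar 10 mm thick, 100 mm long, parallel to the door, 172 mm above the table, 150 mm from the hinge line (its ends at 100 and 200 mm, where posts run to the door). Its axis is 38 mm in front of the door's outer face, leaving a gap of 33 mm behind the bar, open above and below. Axes as door_hinge.
- stand_mid (a point): Folding book stand, light bamboo, loose, about 0.4 kg: middle of its base frame (160 mm long in x, 130 wide in y, 14 high), 7 mm above the table. x points from its hinged end to the other. Back panel hinged at x = -68 mm, 19 mm above the table. Folded it is 23 mm high; hinge cheeks at that end's corners (x -80 to -30, y 53 to 65) are 42 high; a book ledge between them (x -67 to -57) is 38 high.
- stand_back (a joint): Angle of the stand's back panel over its base in rad: 1.0 open (raised, leaning towards the stand's +x end), 0 folded flat on the base. Over-centre spring: it springs to whichever end is nearer, changing over at about 0.5 rad; pressing it down from open takes about 4 N at its top edge.
- stand_top (a point): Middle of the top edge of the stand's back panel, 148 mm from the panel's hinge, half-way through the panel's 8 mm thickness. About 145 mm above the table when raised. The panel is 104 mm wide. Its x axis points up along the panel away from the hinge, z out of the display face.
- cup: White handleless ceramic cup, 76 mm across, 62 mm high, standing loose on the table. Origin: centre of its underside. Leave it alone.
- bench: Miniature bamboo bench with a back, 110 mm long (x), 75 mm deep, 97 mm high, loose on the table. Origin: on the table under the middle of the seat. Leave it alone.
- deer: White ceramic deer, about 110 mm long (x), 75 mm wide and 165 mm high, standing loose on top of the cupboard. Origin: centre between its feet. Leave it alone.

How it is judged:
By the outcome, as a careful person would: the job done as asked, in the order asked, and still so for the second after the job is handed in, with the robot touching nothing.
It also fails if it takes over 72 s, if anything falls off the work surface, if the arm or the gripper's body presses on something with over 40 N, if the wrist force passes 120 N, or if a joint passes its speed limit or range.

## Working session

There is one attempt and no reset: what is moved stays moved. The work goes in short steps, Python scripts to look and compute and a shell command to move; the robot and the scene stay as the last step left them, time stands still between calls to the robot, and variables do not carry over. Pictures are saved under pics/ and viewed, about 8 in all and at most 12, crops included, and the job is handed in when it is done.

```bash
mkdir -p pics; python3 - <<'E'
from rig import bot, vision
import cv2, numpy as np
s=bot.read_state(); print(s); print(bot.grip_depth)
for n in ("scene","top"):
    im=vision.capture(n); cv2.imwrite(f"pics/{n}0.png",im[:,:,::-1])
    i=vision.camera_info(n); print(n,{k:(np.round(v,4).tolist() if not isinstance(v,str) else v) for k,v in i.items()})
print(vision.camera_info("wrist"))
a=cv2.imread("pics/scene0.png");b=cv2.imread("pics/top0.png")
E
```

```text
{'time_s': 0.0, 'joint_positions': array([-8.03576168e+01,  3.02777261e+01,  8.21576925e+01, -1.20987894e-03,
        6.76885307e+01, -1.02261056e+01]), 'qvel': array([ 0.02518238, -0.02912725, -0.01290717, -0.04459724,  0.04550935,
        0.07762971]), 'tau': array([-1.80937710e-03, -4.40044141e+01, -1.76592010e+01,  6.31151162e-02,
        5.82949421e-02, -1.53820201e-04]), 'position': array([ 0.21230779, -0.58696245,  0.18467776]), 'tcp_rot': array([[ 9.40472523e-01,  3.39869516e-01, -3.81611753e-04],
       [ 3.39869535e-01, -9.40470183e-01,  2.12948743e-03],
       [ 3.64853387e-04, -2.13242262e-03, -9.99997660e-01]]), 'force': array([ 0.02093346,  0.02471137, -0.16581637]), 'moment': array([ 0.01245884,  0.00729206, -0.00117403]), 'opening': 1.0053510794756866}
-0.0187
scene {'intrinsics': [[361.9298, 0.0, 252.8653], [0.0, 361.9298, 197.2298], [0.0, 0.0, 1.0]], 'camera_from_world': [[0.6813, 0.732, -0.0072, -0.4514], [-0.6969, 0.6515, 0.2999, 0.3094], [0.2242, -0.1993, 0.9539, -1.2495], [0.0, 0.0, 0.0, 1.0]]}
top {'intrinsics': [[369.9117, 0.0, 255.5255], [0.0, 369.9117, 190.3392], [0.0, 0.0, 1.0]], 'camera_from_world': [[-0.0067, -0.9998, 0.0187, 0.0624], [0.9933, -0.0045, 0.1152, -0.592], [-0.1151, 0.0194, 0.9932, -0.9331], [0.0, 0.0, 0.0, 1.0]]}
{'intrinsics': array([[291.33500007,   0.        , 254.24658278],
       [  0.        , 291.33500007, 188.39993272],
       [  0.        ,   0.        ,   1.        ]]), 'mount': array([[ 9.82376867e-05,  9.70467806e-01,  2.41230653e-01,
         6.57698673e-02],
       [ 9.99999995e-01, -9.27152396e-05, -3.42432891e-05,
        -7.88006521e-04],
       [-1.08662518e-05,  2.41230655e-01, -9.70467810e-01,
        -1.99253950e-01],
       [ 0.00000000e+00,  0.00000000e+00,  0.00000000e+00,
         1.00000000e+00]])}
```

View pics/scene0.png

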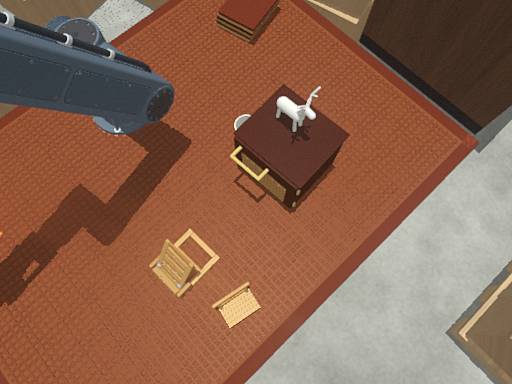

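View pics/top0.png

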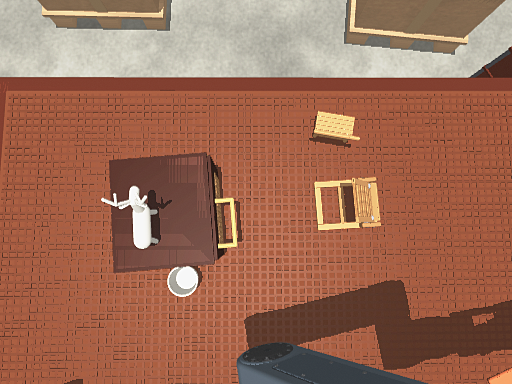

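The two views show the cupboard with its front facing right in the top image (towards world −y). The handle is at top-image (235,222), the stand at (347,204) with its hinge end on the right, the bench at (335,127), and the cup at (183,281).

```bash
cat > h.py <<'E'
from rig import bot, vision
import cv2, numpy as np
def ray(n,uv):
    i=vision.camera_info(n)
    K=i["intrinsics"]
    if n=="wrist":
        s=bot.read_state(); T=np.eye(4);T[:3,:3]=s["tcp_rot"];T[:3,3]=s["position"]; W=T@i["mount"]
    else: W=np.linalg.inv(i["camera_from_world"])
    d=np.linalg.inv(K)@np.array([uv[0],uv[1],1.]); d=np.array([d[0],-d[1],-d[2]])
    return W[:3,3],W[:3,:3]@d
def onz(n,uv,z):
    o,d=ray(n,uv); return o+d*(z-o[2])/d[2]
def proj(n,P):
    i=vision.camera_info(n)
    if n=="wrist":
        s=bot.read_state(); T=np.eye(4);T[:3,:3]=s["tcp_rot"];T[:3,3]=s["position"]; C=np.linalg.inv(T@i["mount"])
    else: C=i["camera_from_world"]
    p=C[:3,:3]@np.array(P)+C[:3,3]; q=i["intrinsics"]@np.array([p[0],-p[1],-p[2]]); return q[:2]/q[2]
E
python3 - <<'E'
from h import *
im=cv2.imread("pics/top0.png"); hsv=cv2.cvtColor(im,cv2.COLOR_BGR2HSV)
for p in [(160,180),(60,200),(330,120),(232,222),(320,205),(215,200)]: print(p,hsv[p[1],p[0]])
wood=((hsv[...,2]<95)).astype(np.uint8); wood[:140]=0;wood[290:]=0;wood[:,230:]=0
bam=cv2.inRange(hsv,(13,60,140),(30,255,255)); bam[:95]=0; bam[300:]=0
for nm,m in (("wood",wood),("bam",bam)):
    m=cv2.morphologyEx(m,cv2.MORPH_CLOSE,np.ones((5,5)))
    for c in cv2.findContours(m,0,2)[0]:
        if cv2.contourArea(c)<250: continue
        print(nm,cv2.contourArea(c),cv2.boundingRect(c),cv2.approxPolyDP(cv2.convexHull(c),3,True)[:,0].tolist(), cv2.boxPoints(cv2.minAreaRect(c)).round(1).tolist())
a=im[95:245,200:390]; b=cv2.imread("pics/scene0.png")[215:335,140:270]
cv2.imwrite("pics/crop1.png",np.hstack([cv2.resize(im[95:295,100:400],None,fx=2.6,fy=2.6,interpolation=2)]))
E
```

```text
(160, 180) [  5 113 104]
(60, 200) [  8 157 172]
(330, 120) [ 22 107 246]
(232, 222) [ 27 103 252]
(320, 205) [ 22 101 249]
(215, 200) [ 30  87 255]
wood 447.5 (140, 190, 32, 56) [[153, 190], [171, 201], [160, 239], [150, 245], [140, 196]] [[138.8000030517578, 192.39999389648438], [168.10000610351562, 186.1999969482422], [179.39999389648438, 239.60000610351562], [150.1999969482422, 245.8000030517578]]
wood 367.5 (105, 155, 53, 75) [[157, 157], [131, 221], [112, 229], [105, 180], [109, 161], [113, 156]] [[85.69999694824219, 218.3000030517578], [117.19999694824219, 140.8000030517578], [157.0, 157.0], [125.5, 234.5]]
wood 891.5 (206, 142, 24, 119) [[209, 142], [229, 202], [229, 241], [224, 253], [214, 260], [206, 157]] [[204.89999389648438, 142.3000030517578], [224.60000610351562, 140.89999389648438], [233.0, 258.6000061035156], [213.39999389648438, 260.0]]
bam 876.5 (215, 178, 23, 70) [[215, 178], [233, 198], [236, 246], [218, 247]] [[213.39999389648438, 178.10000610351562], [232.60000610351562, 176.8000030517578], [237.1999969482422, 246.5], [218.10000610351562, 247.8000030517578]]
bam 2944.0 (314, 177, 67, 53) [[375, 177], [380, 225], [318, 229], [314, 182]] [[313.5, 181.1999969482422], [376.1000061035156, 176.0], [380.20001220703125, 225.60000610351562], [317.6000061035156, 230.8000030517578]]
bam 818.0 (314, 111, 46, 30) [[317, 112], [354, 117], [359, 139], [315, 133]] [[313.29998779296875, 134.10000610351562], [317.20001220703125, 110.69999694824219], [362.5, 118.19999694824219], [358.6000061035156, 141.60000610351562]]
```

View pics/crop1.png

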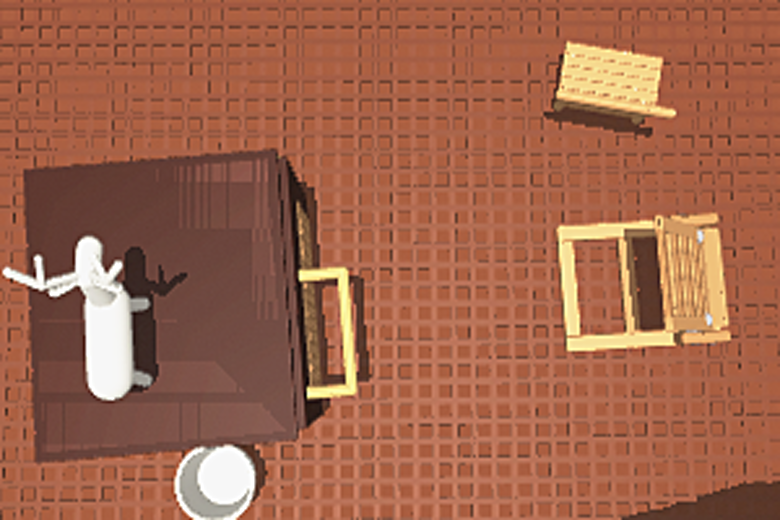

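The crop gives clean cupboard-top corners, the bar ends at about (233,198) and (236,247), and the stand's free end at (315,183)–(319,230).

```bash
python3 - <<'E'
from h import *
f=lambda u,v,z:onz("top",(100+u/2.6,95+v/2.6),z)
C=[f(*p,.2) for p in [(275,150),(298,440),(37,461),(25,170)]]
ff,fn,bn,bf=[c[:2] for c in C]; print("cab",np.round(C,4)[:,:2].tolist())
print("w",np.linalg.norm(ff-fn),np.linalg.norm(bf-bn),"d",np.linalg.norm(ff-bf),np.linalg.norm(fn-bn))
xa=np.degrees(np.arctan2(*((bn+bf-fn-ff)[::-1]))); ya=np.degrees(np.arctan2(*((fn-ff)[::-1]))); print("x dir",xa,"y dir+90",ya+90,ya)
ctr=(ff+fn+bn+bf)/4; print("ctr",ctr)
H=[f(*p,.172) for p in [(350,268),(354,392)]]; print("handle",np.round(H,4).tolist(),np.mean(H,0), np.linalg.norm(H[0]-H[1]))
S=[f(*p,.014) for p in [(558,228),(569,350)]]+[f(727,342,.042),f(717,215,.042)]; print("stand",np.round(S,4).tolist())
S=[s[:2] for s in S]; print(np.linalg.norm(S[0]-S[1]),np.linalg.norm(S[0]-S[3]),np.linalg.norm(S[1]-S[2]), "dir",np.degrees(np.arctan2(*((S[0]+S[1]-S[2]-S[3])[::-1]))), np.degrees(np.arctan2(*((S[1]-S[0])[::-1])))+90,"mid",np.mean(S,0))
print("bench back top ends z.097",f(556,103,.097),f(675,113,.097),"front z.05", f(567,40,.05),f(662,57,.05))
print("cup rim", f(215,483,.062))
E
```

```text
cab [[0.6562, 0.1703], [0.4168, 0.1496], [0.4019, 0.3591], [0.6398, 0.3778]]
w 0.24038895812725003 0.23870185930273105 d 0.2081533326851845 0.21000546925189753
x dir 94.29606173930063 y dir+90 -85.06194531075934 -175.06194531075934
ctr [0.52866873 0.26417581]
handle [[0.5592, 0.1085, 0.172], [0.454, 0.1051, 0.172]] [0.50659711 0.10681766 0.172     ] 0.10526790415367808
stand [[0.6146, -0.0999, 0.014], [0.4894, -0.108, 0.014], [0.496, -0.26, 0.042], [0.6233, -0.2557, 0.042]]
0.12543092614765525 0.15604641085546306 0.15220720115873382 dir 92.85395133474874 -86.31247764051147 mid [ 0.55583379 -0.18091622]
bench back top ends z.097 [ 0.72416405 -0.08598222  0.097     ] [ 0.71414689 -0.20028277  0.097     ] front z.05 [ 0.80250856 -0.10742131  0.05      ] [ 0.78463273 -0.20385762  0.05      ]
cup rim [0.36621086 0.24012594 0.062     ]
```

```bash
python3 -m jog '[[[0,0,-40],[0,0,0],0.7],[[0,0,-80],[0,0,0],0.7],[[0,0,-110],[0,0,0],0.7],[[30,-30,-110],[0,0,0],0.7],[[60,-65,-110],[0,0,0],0.7],[[250,-270,-110],[0,0,0],0.7],[[250,-270,-110],[0,0,0],0.7],[[250,-270,-110],[0,0,0],0.7],[[250,-270,-110],[0,0,0],0.7],[[250,-270,-110],[0,0,0],0.7],[[250,-270,-110],[0,0,0],0.7],[[250,-270,-110],[0,0,0],0.7]]'
python3 -m jog '[[[263,-282,0],[0,0,15.4],0.7],[[263,-282,0],[0,0,15.4],0.7],[[263,-282,0],[0,0,15.4],0.7],[[263,-282,0],[0,0,15.4],0.7],[[263,-282,0],[0,0,15.4],0.7],[[263,-282,0],[0,0,15.4],0.7],[[263,-282,0],[0,0,15.4],0.7],[[263,-282,0],[0,0,15.4],0.7],[[263,-282,0],[0,0,15.4],0.7],[[263,-282,0],[0,0,15.4],0.7],[[263,-282,0],[0,0,15.4],0.7],[[263,-282,0],[0,0,15.4],0.7]]'
python3 - <<'E'
from h import *
s=bot.read_state(); print(s["position"],s["tcp_rot"][:,0],s["joint_positions"],s["opening"],s["time_s"])
im=vision.capture("wrist")[:,:,::-1]; cv2.imwrite("pics/w1.png",im)
print(proj("wrist",(.507,.107,.172)))
E
```

```text
time_s: 1.1
position: [0.3558, -0.2458, 0.2954]
tcp_rot: [[0.94, 0.34, -0.0], [0.34, -0.94, 0.001], [0.0, -0.001, -1.0]]
force: [0.8, -0.8, -0.7]
opening: 0.309
time_s: 2.1
position: [0.5069, 0.1068, 0.2949]
tcp_rot: [[0.997, 0.081, -0.002], [0.081, -0.997, -0.0], [-0.002, 0.0, -1.0]]
force: [-0.4, 0.7, 0.0]
opening: 0.3
[0.50691875 0.10684325 0.2949438 ] [ 0.99670599  0.0810828  -0.00165548] [-4.51294180e-01  1.51407074e+01  8.86988271e+01 -2.88289818e-02
  7.62531966e+01  8.49047486e+01] 0.29998423135646124 2.1
[253.85811037 175.26187334]
```

View pics/w1.png

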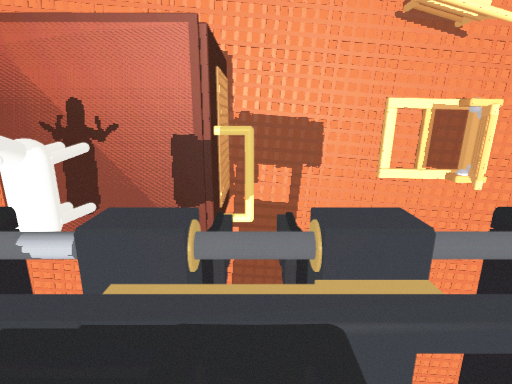

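The wrist view shows the bar's centre line from about (249,127) to (250,220). The stand's base corners are at (386,99) and (381,178).

```bash
python3 - <<'E'
from h import *
im=cv2.imread("pics/w1.png"); hsv=cv2.cvtColor(im,cv2.COLOR_BGR2HSV)
m=cv2.inRange(hsv,(18,60,120),(35,255,255))
for v in (140,160,180,200,212): 
    u=np.where(m[v,235:275])[0]+235; c=(u.min()+u.max())/2; print(v,u.min(),u.max(),onz("wrist",(c,v),.172))
for v in (126,220): print(onz("wrist",(250,v),.172))
for uv in [(386,98),(380,178)]: print("st",onz("wrist",uv,.014))
for uv in [(502,100)]: print("st",onz("wrist",uv,.042))
for uv in [(199,18),(206,222)]: print("cab",onz("wrist",uv,.2))
E
```

```text
140 245 253 [0.54579671 0.11540735 0.172     ]
160 245 253 [0.5238309  0.11375662 0.172     ]
180 245 253 [0.50111512 0.11204954 0.172     ]
200 245 253 [0.47761031 0.11028316 0.172     ]
212 245 253 [0.46311141 0.10919358 0.172     ]
[0.560832   0.11545225 0.172     ]
[0.45336728 0.10728619 0.172     ]
st [ 0.61532013 -0.09336176  0.014     ]
st [ 0.48714099 -0.10762933  0.014     ]
st [ 0.62369185 -0.25401786  0.042     ]
cab [0.65380534 0.16857061 0.2       ]
cab [0.45770517 0.15453078 0.2       ]
```

```bash
python3 -m jog '[[[0,-4.5,30],[0,0,0],0.7],[[0,-4.5,60],[0,0,0],0.7],[[0,-4.5,90],[0,0,0],0.7],[[0,-4.5,110],[0,0,0],0.7],[[0,-4.5,125],[0,0,0],0.7],[[0,-4.5,142],[0,0,0],0.7],[[0,-4.5,142],[0,0,0],0.7],[[0,-4.5,142],[0,0,0],0.85],[[0,-4.5,142],[0,0,0],1],[[0,-4.5,142],[0,0,0],1],[[0,-4.5,142],[0,0,0],1],[[0,-4.5,142],[0,0,0],1]]'
python3 - <<'E'
from h import *
import math
s=bot.read_state();print(s["force"],s["opening"]); p0=s["position"][:2]; R=s["tcp_rot"]
# door arc waypoints relative to present pose, tool axes; hinge from bar: +150 along x_door frame
a0=math.radians(4.3) # bar dir angle (hinge side)
b=np.array([math.cos(a0),math.sin(a0)]); n=np.array([-b[1],b[0]]) # n into cupboard
barc=np.array([.507,.1125]); hinge=barc+.150*b+.053*n; print("hinge",hinge)
for th in (0,5,10,15,20,30,40,50,60,70,80,90,100):
    t=math.radians(th); Q=np.array([[math.cos(t),-math.sin(t)],[math.sin(t),math.cos(t)]])
    p=hinge+Q@(p0-hinge); d=R.T@np.array([*(p-p0),0])*1000; print(th,np.round(p,3),np.round(d,1))
E
```

```text
time_s: 3.15
position: [0.5076, 0.1102, 0.1546]
tcp_rot: [[0.997, 0.078, 0.002], [0.078, -0.997, -0.0], [0.002, 0.0, -1.0]]
force: [0.8, 0.6, -0.7]
opening: 0.035
[ 0.78718666  0.57282396 -0.66815348] 0.03511557748668721
hinge [0.6526039  0.17659762]
0 [0.508 0.11 ] [0. 0. 0.]
5 [0.514 0.098] [ 5.4 12.8  0. ]
10 [0.521 0.086] [11.8 25.2  0. ]
15 [0.53  0.075] [19.3 36.9  0. ]
20 [0.539 0.065] [27.8 47.9  0.1]
30 [0.56  0.047] [47.5 67.5  0.1]
40 [0.584 0.032] [70.4 83.4  0.2]
50 [0.61  0.023] [95.6 95.1  0.2]
60 [0.638 0.018] [122.5 102.2   0.3]
70 [0.665 0.018] [150.2 104.6   0.3]
80 [0.693 0.022] [177.9 102.1   0.4]
90 [0.719 0.032] [204.7  94.8   0.4]
100 [0.743 0.045] [229.9  83.    0.5]
```

Opening 0.035 (3 mm) is less than the 10 mm bar, so the fingers missed it. I'll take a look.

```bash
python3 - <<'E'
from h import *
a=vision.capture("wrist")[:,:,::-1]; b=vision.capture("scene")[:,:,::-1]; s=bot.read_state()
print(s["opening"],s["position"])
cv2.imwrite("pics/w2.png",np.hstack([cv2.resize(a[20:320,100:400],(400,400)),cv2.resize(b[100:220,200:320],(400,400),interpolation=2)]))
E
```

```text
0.005748515436809703 [0.50726355 0.11026848 0.15426014]
```

View pics/w2.png

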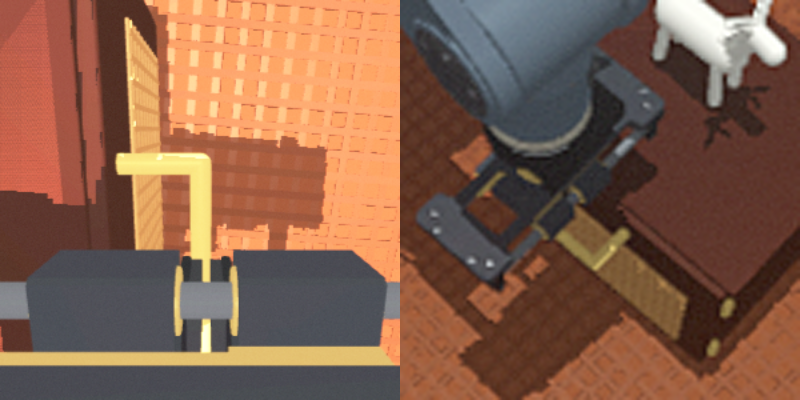

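```bash
python3 -m jog '[[[0,2,0],[0,0,0],1],[[0,4,0],[0,0,0],1],[[0,6,0],[0,0,0],1],[[0,6,0],[0,0,0],1]]'; python3 - <<'E'
from h import *
s=bot.read_state();print(s["force"],s["moment"],s["opening"])
for P in [(0,0,0),(0,0,-.0187),(.05,0,-.0187),(0,0,-.05)]: 
    print(P,proj("wrist",s["tcp_rot"]@np.array(P)+s["position"]))
a=vision.capture("wrist")[:,:,::-1]; cv2.imwrite("pics/w3.png",a)
hsv=cv2.cvtColor(np.ascontiguousarray(a),cv2.COLOR_BGR2HSV)
m=cv2.inRange(hsv,(18,60,120),(35,255,255))
for v in (150,170,190,200,220,240,260,275): 
    u=np.where(m[v,235:275])[0]+235; print(v,u.tolist()[:1],u.tolist()[-1:])
E
```

```text
time_s: 3.58
position: [0.5074, 0.1038, 0.1536]
tcp_rot: [[0.997, 0.078, -0.0], [0.078, -0.997, -0.0], [-0.0, 0.0, -1.0]]
force: [-0.1, -0.6, -0.1]
opening: 0.008
[-0.07808214 -0.57454247 -0.0980317 ] [ 0.012161   -0.00621697  0.04237818] 0.007844186743104666
(0, 0, 0) [255.40559299 210.05385419]
(0, 0, -0.0187) [255.51843327 218.98995063]
(0.05, 0, -0.0187) [255.61219179 142.06460698]
(0, 0, -0.05) [255.76434938 238.46464583]
150 [235] [247]
170 [235] [247]
190 [235] [248]
200 [235] [248]
220 [237] [272]
240 [235] [273]
260 [235] [273]
275 [] []
```

```bash
python3 - <<'E'
import cv2
a=cv2.imread("pics/w3.png"); cv2.imwrite("pics/w3c.png",cv2.resize(a[110:310,170:340],None,fx=3,fy=3,interpolation=2))
E
```

```text
(no output)
```

View pics/w3c.png

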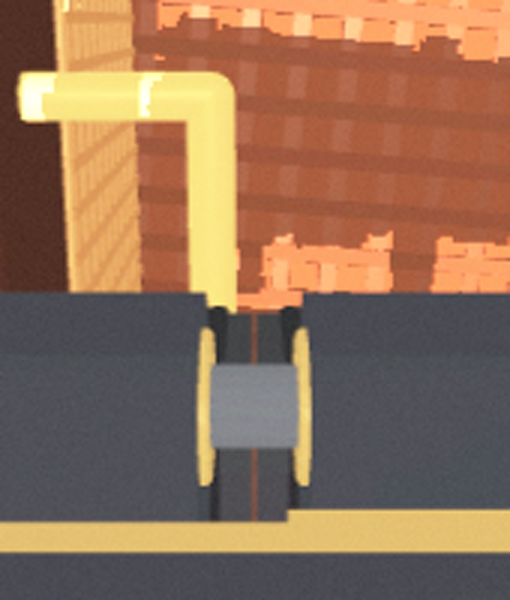

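The fingers are shut beside the bar, and nothing was touched as they moved sideways. I'll check the actual fingertip height against the reported TCP in the scene view.

```bash
python3 - <<'E'
from h import *
s=bot.read_state(); b=np.ascontiguousarray(vision.capture("scene")[:,:,::-1])
q=lambda P: proj("scene",P)
c=np.mean([q(s["position"])],0).astype(int); x0,y0=c[0]-45,c[1]-40
o=cv2.resize(b[y0:y0+70,x0:x0+100],None,fx=7.5,fy=7.5,interpolation=2)
def mk(P,col):
    u=((q(P)-[x0,y0]+.5)*7.5).astype(int); cv2.circle(o,tuple(int(i) for i in u),4,col,-1)
for z,col in ((0,(0,0,255)),(-.0187,(0,255,0)),(-.05,(255,0,0)),(-.07,(255,255,0))): mk(s["position"]+s["tcp_rot"]@np.array([0,0,z]),col)
for P in [(.557,.1163,.172),(.507,.1125,.172),(.457,.1087,.172)]: mk(P,(255,0,255))
cv2.imwrite("pics/s4.png",o); print(o.shape)
E
```

```text
(525, 750, 3)
```

View pics/s4.png

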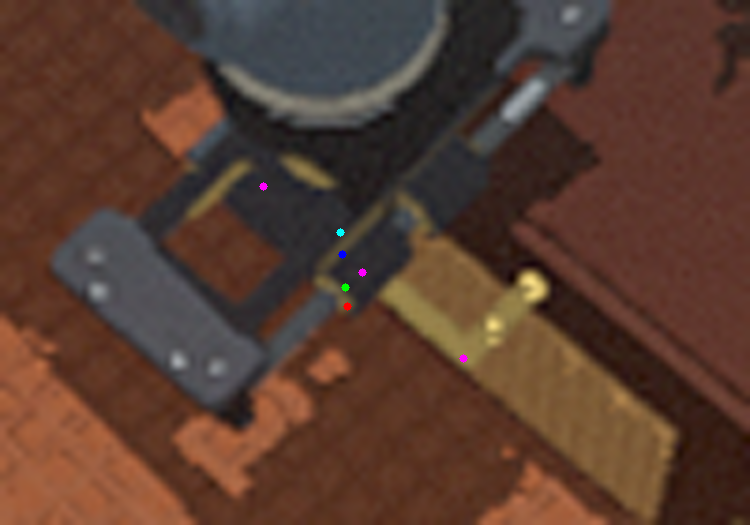

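The scene view shows no finger at the projected TCP (red dot), and the bar end agrees with its mark. So the real fingertips seem to end well above the reported TCP. I'll re-centre, open, go lower and close again.

```bash
python3 -m jog '[[[0,0,-10],[0,0,0],0.7],[[0,-9,-10],[0,0,0],0.7],[[0,-9,-10],[0,0,0],0.7],[[0,-9,0],[0,0,0],0.7],[[0,-9,8],[0,0,0],0.7],[[0,-9,16],[0,0,0],0.7],[[0,-9,22],[0,0,0],0.7],[[0,-9,22],[0,0,0],1],[[0,-9,22],[0,0,0],1],[[0,-9,22],[0,0,0],1],[[0,-9,22],[0,0,0],1],[[0,-9,22],[0,0,0],1]]'
```

```text
time_s: 4.68
position: [0.507, 0.1128, 0.1317]
tcp_rot: [[0.997, 0.078, 0.001], [0.078, -0.997, -0.001], [0.001, 0.001, -1.0]]
force: [0.3, -1.8, -2.2]
opening: 0.102
```

```bash
python3 -m jog '[[[0,0,0],[0,0,0],0.7],[[0,0,0],[0,0,0],0.7],[[0,0,6],[0,0,0],0.7],[[0,0,12],[0,0,0],0.7],[[0,0,12],[0,0,0],1],[[0,0,12],[0,0,0],1],[[0,0,12],[0,0,0],1],[[0,0,12],[0,0,0],1],[[0,0,12],[0,0,0],1]]'
```

```text
time_s: 5.43
position: [0.5068, 0.1128, 0.1196]
tcp_rot: [[0.997, 0.078, 0.0], [0.078, -0.997, -0.001], [-0.0, 0.001, -1.0]]
force: [0.3, -2.3, -1.2]
opening: 0.101
```

```bash
python3 -m jog '[[[1.5,4,0],[0,0,-1.5],1],[[3,7.8,0],[0,0,-3],1],[[4.7,11.6,0],[0,0,-4.5],1],[[6.4,15.4,0],[0,0,-6],1],[[11.5,25.2,0],[0,0,-10],1],[[18.8,37,0],[0,0,-15],1],[[27.2,48.1,0],[0,0,-20],1],[[36.5,58.4,0],[0,0,-25],1],[[46.6,67.9,0],[0,0,-30],1],[[46.6,67.9,0],[0,0,-30],1]]'
```

```text
time_s: 6.27
position: [0.5604, 0.0474, 0.1196]
tcp_rot: [[0.824, 0.566, 0.002], [0.566, -0.824, -0.001], [0.001, 0.002, -1.0]]
force: [-0.6, -0.5, 1.8]
opening: 0.102
```

```bash
python3 -m jog '[[[6.4,15.4,0],[0,0,-6],1],[[14.3,30,0],[0,0,-12],1],[[23.7,43.8,0],[0,0,-18],1],[[34.6,56.4,0],[0,0,-24],1],[[46.6,67.9,0],[0,0,-30],1],[[59.8,78.1,0],[0,0,-36],1],[[74,86.8,0],[0,0,-42],1],[[89,94,0],[0,0,-48],1],[[104.7,99.6,0],[0,0,-54],1],[[120.9,103.4,0],[0,0,-60],1],[[137.4,105.6,0],[0,0,-66],1],[[148.5,106.1,0],[0,0,-70],1]]'
```

```text
time_s: 7.27
position: [0.7422, 0.046, 0.1197]
tcp_rot: [[-0.252, 0.968, 0.002], [0.968, 0.252, -0.001], [-0.001, 0.001, -1.0]]
force: [0.2, -1.7, 0.3]
opening: 0.102
```

```bash
python3 -m jog '[[[0,0,0],[0,0,0],0.7],[[0,0,0],[0,0,0],0.7],[[0,0,-20],[0,0,0],0.7],[[0,0,-60],[0,0,0],0.7],[[0,0,-100],[0,0,0],0.7],[[0,0,-140],[0,0,0],0.7],[[0,0,-180],[0,0,0],0.7],[[-30,-40,-180],[0,0,3],1],[[-55,-75,-180],[0,0,6],1],[[-80,-110,-180],[0,0,10],1],[[-105,-145,-180],[0,0,10],1],[[-130,-190,-180],[0,0,10],1]]'
python3 -m jog '[[[-22,-46,0],[0,0,0],1],[[-22,-46,0],[0,0,0],1],[[-22,-46,0],[0,0,0],1],[[-22,-46,0],[0,0,0],1]]'
python3 - <<'E'
from h import *
s=bot.read_state(); print(s["position"],s["tcp_rot"][:,0],s["opening"])
a=np.ascontiguousarray(vision.capture("wrist")[:,:,::-1]); b=np.ascontiguousarray(vision.capture("top")[:,:,::-1])
cv2.imwrite("pics/w5.png",a)
cv2.imwrite("pics/v5.png",np.vstack([a[:300],b[95:295,:]]))
E
```

```text
time_s: 8.27
position: [0.6024, -0.1127, 0.2996]
tcp_rot: [[-0.075, 0.997, -0.001], [0.997, 0.075, 0.001], [0.001, -0.001, -1.0]]
force: [0.3, -1.1, 0.6]
opening: 0.037
time_s: 8.6
position: [0.5606, -0.1372, 0.3002]
tcp_rot: [[-0.075, 0.997, 0.001], [0.997, 0.075, 0.001], [0.001, 0.001, -1.0]]
force: [-0.7, 0.2, -0.4]
opening: 0.006
[ 0.56064938 -0.13717148  0.30019985] [-7.52199401e-02  9.97166729e-01  6.88857374e-04] 0.005570308252344824
```

View pics/v5.png

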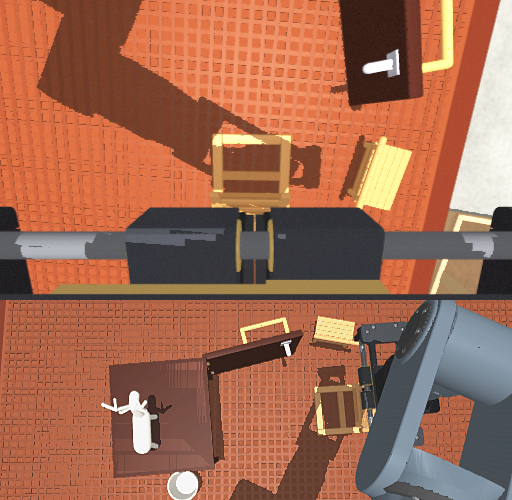

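The wrist view shows the stand's free end at (213–291,136). The door is open about 100°, with the bench and deer undisturbed.

```bash
python3 - <<'E'
from h import *
a=cv2.imread("pics/w5.png"); hsv=cv2.cvtColor(a,cv2.COLOR_BGR2HSV)
m=cv2.inRange(hsv,(14,60,130),(35,255,255)); m[:,310:]=0; m[:,:190]=0; m[207:]=0
ys,xs=np.where(m); print(xs.min(),xs.max(),ys.min(),ys.max())
for v in (133,136,138,150,165,185,192,196,200,204): 
    u=np.where(m[v])[0]; print(v,u[:1],u[-1:],len(u))
for uv in [(213,136),(291,136)]: print(onz("wrist",uv,.014))
for uv in [(213,136),(213,190),(291,136),(291,190)]: print(uv,onz("wrist",uv,.014)[:2])
s=bot.read_state(); print(proj("wrist",s["position"]))
E
```

```text
210 290 134 206
133 [] [] 0
136 [212] [290] 49
138 [213] [290] 75
150 [213] [289] 19
165 [213] [289] 20
185 [213] [288] 20
192 [210] [288] 24
196 [210] [290] 81
200 [212] [288] 77
204 [212] [288] 77
[ 0.49215977 -0.10746938  0.014     ]
[ 0.61987993 -0.09746031  0.014     ]
(213, 136) [ 0.49215977 -0.10746938]
(213, 190) [ 0.4962056  -0.19892539]
(291, 136) [ 0.61987993 -0.09746031]
(291, 190) [ 0.62980743 -0.18848133]
[254.11592177 211.05695951]
```

```bash
python3 -m jog '[[[-30,0,0],[0,0,0],1],[[-55,0,10],[0,0,0],1],[[-55,0,50],[0,0,0],1],[[-55,0,90],[0,0,0],1],[[-55,0,120],[0,0,0],1],[[-55,0,150],[0,0,0],1],[[-55,0,150],[0,0,0],1]]'
for i in 1; do python3 -m jog '[[[0,0,10],[0,0,0],1],[[0,0,10],[0,0,0],1]]'; done | grep -E "position|force"
python3 -m jog '[[[0,0,10],[0,0,0],1],[[0,0,10],[0,0,0],1]]'| grep -E "position|force"
python3 -m jog '[[[0,0,10],[0,0,0],1],[[0,0,10],[0,0,0],1]]'| grep -E "position|force"
python3 -m jog '[[[0,0,10],[0,0,0],1],[[0,0,10],[0,0,0],1]]'| grep -E "position|force"
python3 -m jog '[[[0,0,8],[0,0,0],1],[[0,0,8],[0,0,0],1]]'| grep -E "position|force"
```

```text
time_s: 9.28
position: [0.5621, -0.1889, 0.1429]
tcp_rot: [[-0.079, 0.997, -0.011], [0.997, 0.079, 0.007], [0.008, -0.011, -1.0]]
force: [-1.2, -0.4, -0.1]
opening: 0.009
position: [0.5663, -0.1918, 0.1392]
force: [0.1, -0.5, 0.6]
position: [0.5659, -0.1923, 0.1298]
force: [0.4, -0.1, -0.2]
position: [0.5648, -0.1921, 0.119]
force: [-0.9, -0.1, -0.4]
position: [0.5644, -0.192, 0.1083]
force: [-0.4, 0.8, -1.0]
position: [0.5644, -0.192, 0.1003]
force: [0.8, 0.3, -0.3]
```

```bash
python3 -m jog '[[[0,0,4],[0,0,0],1],[[0,0,4],[0,0,0],1]]'| grep -E "position|force"
python3 -m jog '[[[0,0,4],[0,0,0],1],[[0,0,4],[0,0,0],1]]'| grep -E "position|force"
python3 -m jog '[[[3,0,4],[0,0,0],1],[[6,0,8],[0,0,0],1]]'| grep -E "position|force"
python3 -m jog '[[[5,0,5],[0,0,0],1],[[9,0,10],[0,0,0],1]]'| grep -E "position|force"
python3 -m jog '[[[4,0,5],[0,0,0],1],[[8,0,10],[0,0,0],1]]'| grep -E "position|force"
python3 -m jog '[[[4,0,5],[0,0,0],1],[[7,0,10],[0,0,0],1]]'| grep -E "position|force"
```

```text
position: [0.5649, -0.1923, 0.097]
force: [0.2, -0.2, 0.1]
position: [0.565, -0.1923, 0.0931]
force: [-0.7, 0.9, -1.1]
position: [0.5659, -0.1874, 0.0864]
force: [-0.7, -3.0, 5.9]
position: [0.565, -0.1775, 0.076]
force: [0.5, -1.0, 2.2]
position: [0.5635, -0.1688, 0.0651]
force: [1.0, -0.6, 1.4]
position: [0.5623, -0.1615, 0.0547]
force: [0.1, -0.1, 0.5]
```

```bash
python3 -m jog '[[[4,0,7],[0,0,0],1],[[7,0,14],[0,0,0],1],[[10,0,20],[0,0,0],1]]'| grep -E "position|force"
python3 -m jog '[[[2,0,7],[0,0,0],1],[[4,0,14],[0,0,0],1],[[5,0,20],[0,0,0],1]]'| grep -E "position|force"
python3 -m jog '[[[0,0,5],[0,0,0],1],[[0,0,10],[0,0,0],1],[[0,0,10],[0,0,0],1]]'| grep -E "position|force"
python3 - <<'E'
from h import *
a=np.ascontiguousarray(vision.capture("wrist")[:,:,::-1]); b=np.ascontiguousarray(vision.capture("scene")[:,:,::-1])
cv2.imwrite("pics/v6.png",np.hstack([a[60:330,110:400],cv2.resize(b[200:335,130:275],(290,270))]))
E
```

```text
position: [0.5615, -0.1518, 0.0344]
force: [-0.9, 0.5, -0.1]
position: [0.5614, -0.1471, 0.0147]
force: [-0.1, 0.6, -0.5]
position: [0.5612, -0.1474, 0.0046]
force: [-0.4, 0.3, 0.4]
```

View pics/v6.png

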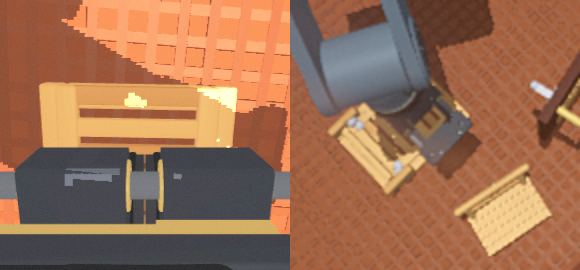

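The panel lies flat on the base: its slats are level in the wrist crop around (140,110). I'll touch down gently to confirm it is flat and to get the true fingertip offset.

```bash
for k in 1; do python3 -m jog '[[[0,0,8],[0,0,0],1],[[0,0,14],[0,0,0],1],[[0,0,14],[0,0,0],1]]'| grep -E "position|force"
python3 -m jog '[[[0,0,4],[0,0,0],1],[[0,0,4],[0,0,0],1]]'| grep -E "position|force"
python3 -m jog '[[[0,0,4],[0,0,0],1],[[0,0,4],[0,0,0],1]]'| grep -E "position|force"; done
python3 -m jog '[[[0,0,4],[0,0,0],1],[[0,0,4],[0,0,0],1]]'| grep -E "position|force"
```

```text
position: [0.5609, -0.1472, -0.0096]
force: [1.0, -0.1, -0.0]
position: [0.5614, -0.1474, -0.013]
force: [-0.6, -0.0, -0.1]
position: [0.5618, -0.1475, -0.0138]
force: [-3.8, 0.9, 14.6]
position: [0.562, -0.1476, -0.0144]
force: [-9.3, 3.6, 36.5]
```

The touch was at TCP z −13.5 mm on the 23 mm panel, so the real tips sit about 36 mm behind the TCP along the tool. Next I'll back off behind the stand's hinged end and tilt the tool 50° for the push.

```bash
python3 -m jog '[[[0,0,-30],[0,0,0],1],[[0,0,-65],[0,0,0],1],[[0,0,-98],[0,0,0],1],[[-20,0,-98],[0,7,0],0.8],[[-40,0,-98],[0,14,0],0.31],[[-60,0,-98],[0,21,0],0.31],[[-80,0,-98],[0,28,0],0.31],[[-100,0,-98],[0,35,0],0.31],[[-121,0,-98],[0,42,0],0.31],[[-121,0,-98],[0,49,0],0.31],[[-121,0,-98],[0,50,0],0.31],[[-121,0,-98],[0,50,0],0.31]]'
cat >> h.py <<'E'
D=np.array([-.0755,.9971,0]); L=np.array([.9971,.0755,0]); M=np.array([.562,-.182,0])
def tip():
    s=bot.read_state(); t=s["position"]-.0365*s["tcp_rot"][:,2]
    print("tip stand fwd %.1f lat %.1f z %.1f mm"%((t-M)@D*1000,(t-M)@L*1000,t[2]*1000),"J",s["joint_positions"].round(1),"F",s["force"].round(1),s["opening"])
    return s,t
E
python3 - <<'E'
from h import *
s,t=tip(); R=s["tcp_rot"]
print("fwd/lat/up in tool:",np.round(R.T@D,3),np.round(R.T@L,3),np.round(R.T@[0,0,1],3))
a=np.ascontiguousarray(vision.capture("scene")[:,:,::-1]); cv2.imwrite("pics/s7.png",cv2.resize(a[130:350,110:330],(600,600)))
b=np.ascontiguousarray(vision.capture("top")[:,:,::-1]); cv2.imwrite("pics/t7.png",b)
m=cv2.inRange(cv2.cvtColor(b,cv2.COLOR_BGR2HSV),(13,60,140),(30,255,255)); m[:160]=0;m[250:]=0;m[:,:280]=0
for c in cv2.findContours(m,0,2)[0]:
    if cv2.contourArea(c)>100: print(cv2.boundingRect(c),cv2.approxPolyDP(cv2.convexHull(c),3,True)[:,0].tolist())
E
```

```text
time_s: 13.72
position: [0.5698, -0.269, 0.0744]
tcp_rot: [[-0.046, 0.997, -0.06], [0.639, 0.075, 0.766], [0.768, -0.003, -0.64]]
force: [-0.3, 1.4, 0.5]
opening: 0.607
tip stand fwd -115.3 lat 1.3 z 97.8 mm J [-50.   58.2  60.9  27.3 103.5 -58.3] F [-0.3  1.4  0.5] 0.6071696889252507
fwd/lat/up in tool: [ 0.64  -0.     0.768] [ 0.003  1.    -0.002] [ 0.768 -0.003 -0.64 ]
(314, 179, 50, 51) [[354, 179], [359, 184], [363, 222], [359, 227], [318, 229], [314, 182]]
(358, 177, 23, 50) [[375, 177], [380, 225], [363, 226], [358, 178]]
```

View pics/s7.png

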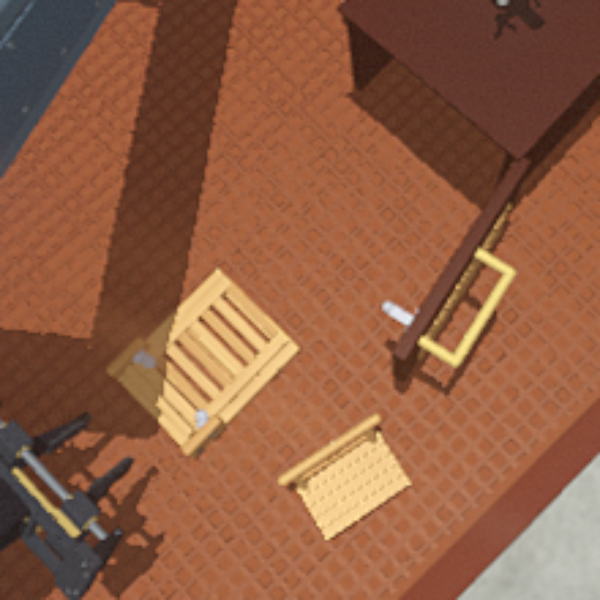

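The scene view shows the stand folded flat and the two fingers behind its hinged end, lined up between the cheeks. The bench has not moved. Next I'll lower and make contact.

```bash
python3 -m jog '[[[-14,0,12],[0,0,0],0.31],[[-28,0,23],[0,0,0],0.31],[[-42,0,35],[0,0,0],0.31],[[-56,0,46.7],[0,0,0],0.31],[[-56,0,46.7],[0,0,0],0.31],[[-56,0,46.7],[0,0,0],0.31]]' | grep -E "force"
python3 -c "from h import *; tip()"
python3 -m jog '[[[6.4,0,7.7],[0,0,0],0.31],[[12.8,0,15.4],[0,0,0],0.31],[[19.2,0,23],[0,0,0],0.31],[[25.6,0,30.7],[0,0,0],0.31],[[32,0,38.4],[0,0,0],0.31]]' | grep -E "force"
python3 -c "from h import *; tip()"
```

```text
force: [-0.6, -0.4, 0.3]
tip stand fwd -113.3 lat 2.1 z 26.4 mm J [-49.8  63.5  60.7  26.9  99.  -60.7] F [-0.6 -0.4  0.3] 0.6916540947910597
force: [0.7, -2.6, 2.3]
tip stand fwd -64.3 lat 3.1 z 28.8 mm J [-47.6  61.   67.4  28.2  94.1 -61.2] F [ 0.7 -2.6  2.3] 0.6913852212708513
```

```bash
python3 -m jog '[[[7.3,0,13.4],[0,0,0],0.31],[[16.9,0,24.9],[0,0,0],0.31],[[26.5,0,36.4],[0,0,0],0.31],[[36.1,0,47.9],[0,0,0],0.31],[[45.7,0,59.4],[0,0,0],0.31],[[55.3,0,70.9],[0,0,0],0.31],[[64.9,0,82.4],[0,0,0],0.31],[[74.5,0,93.9],[0,0,0],0.31],[[84.1,0,105.4],[0,0,0],0.31],[[93.7,0,116.9],[0,0,0],0.31],[[103.3,0,128.4],[0,0,0],0.31],[[109.7,0,136.1],[0,0,0],0.31]]' | grep -E "force"
python3 - <<'E'
from h import *
tip()
b=np.ascontiguousarray(vision.capture("top")[:,:,::-1]); cv2.imwrite("pics/t8.png",b)
m=cv2.inRange(cv2.cvtColor(b,cv2.COLOR_BGR2HSV),(13,60,140),(30,255,255)); m[:160]=0;m[260:]=0;m[:,:215]=0
for c in cv2.findContours(m,0,2)[0]:
    if cv2.contourArea(c)>100: print(cv2.boundingRect(c),cv2.approxPolyDP(cv2.convexHull(c),3,True)[:,0].tolist())
E
```

```text
force: [-0.5, -2.8, 1.8]
tip stand fwd 111.8 lat 2.1 z 25.2 mm J [-37.7  56.3  85.8  35.3  79.1 -62.4] F [-0.5 -2.8  1.8] 0.6901653371226492
(246, 183, 65, 55) [[306, 184], [310, 231], [250, 237], [246, 189]]
```

```bash
python3 - <<'E'
from h import *
A=[onz("top",p,.014) for p in [(314.3,182),(318.3,229)]]; B=[onz("top",p,.014) for p in [(246,189),(250,237)]]
d=np.mean(B,0)-np.mean(A,0); print("travel",d@D,d@L); v=B[0]-B[1]; print("edge dir",np.degrees(np.arctan2(v[1],v[0]))+90, np.mean(B,0)); v=A[0]-A[1]; print(np.degrees(np.arctan2(v[1],v[0]))+90)
c=np.array([.5287,.2642,0])
print("front in cab: x,y", (np.mean(B,0)-c)@D,-(np.mean(B,0)-c)@L)
E
```

```text
travel 0.1827960736231878 -0.005123662528049483
edge dir 94.51396360174333 [0.53483705 0.07904932 0.014     ]
93.40522064341617
front in cab: x,y -0.18507708976913173 0.007859619021865204
```

```bash
python3 -m jog '[[[9.6,0,11.5],[0,0,0],0.31],[[19.2,0,23],[0,0,0],0.31],[[28.8,0,34.5],[0,0,0],0.31],[[38.4,0,46],[0,0,0],0.31],[[48,0,57.6],[0,0,0],0.31],[[57.6,0,69.1],[0,0,0],0.31],[[67.2,0,80.6],[0,0,0],0.31],[[76.8,0,92.1],[0,0,0],0.31],[[86.4,0,103.6],[0,0,0],0.31],[[96,0,115.2],[0,0,0],0.31],[[105.6,0,126.7],[0,0,0],0.31],[[112,0,134.4],[0,0,0],0.31]]' | grep -E "force"
python3 -c "from h import *; tip()"
```

```text
force: [0.8, -3.1, 1.5]
tip stand fwd 287.1 lat 1.2 z 24.1 mm J [-24.1  54.1  97.2  46.8  67.2 -62.8] F [ 0.8 -3.1  1.5] 0.6897195125056405
```

```bash
python3 -m jog '[[[8,0,9.6],[0,0,0],0.31],[[16,0,19.2],[0,0,0],0.31],[[24,0,28.8],[0,0,0],0.31],[[32,0,38.4],[0,0,0],0.31],[[38.4,0,46],[0,0,0],0.31]]' | grep -E "force"
python3 -c "from h import *; tip()"
python3 -m jog '[[[5.5,0,6.2],[0,0,0],0.31],[[11,0,12.5],[0,0,0],0.31],[[16,0,18.5],[0,0,0],0.31],[[19.5,0,22.8],[0,0,0],0.31]]' | grep -E "force"
python3 - <<'E'
from h import *
tip()
a=np.ascontiguousarray(vision.capture("wrist")[:,:,::-1]);b=np.ascontiguousarray(vision.capture("scene")[:,:,::-1]); cv2.imwrite("pics/v9.png",np.hstack([cv2.resize(a,(400,300)),cv2.resize(b[100:235,170:350],(400,300))]))
E
```

```text
force: [0.2, -3.0, 2.6]
tip stand fwd 346.3 lat 1.4 z 23.9 mm J [-18.6  53.8  99.4  51.6  64.  -62.5] F [ 0.2 -3.   2.6] 0.6922603587004624
force: [-0.0, -3.4, 0.4]
tip stand fwd 375.8 lat 1.3 z 24.0 mm J [-15.8  53.7 100.2  54.1  62.6 -62.3] F [-0.  -3.4  0.4] 0.6884678107557268
```

View pics/v9.png

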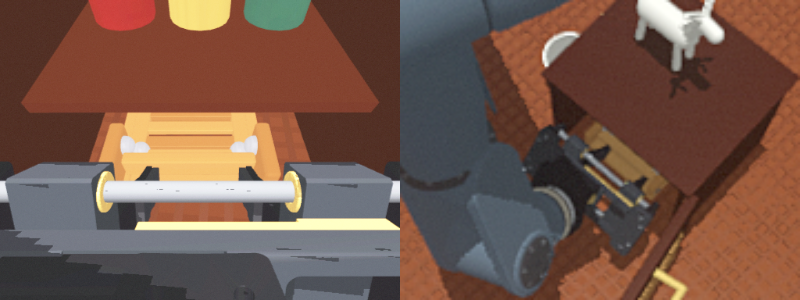

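The stand is inside, under the shelf (the cans are on the shelf above it). Its ledge is at the fingers, about 30 mm inside the front. I'll give it a last nudge, then retreat and straighten the tool.

```bash
python3 -m jog '[[[1.5,0,1.8],[0,0,0],0.31],[[3,0,3.6],[0,0,0],0.31],[[-20,0,-24],[0,0,0],0.31],[[-42,0,-51],[0,0,0],0.31],[[-65,0,-78],[0,0,0],0.31],[[-87,0,-105],[0,0,0],0.31],[[-110,0,-132],[0,0,0],0.31],[[-132,0,-159],[0,0,0],0.31],[[-157,0,-188],[0,0,0],0.31],[[-130,0,-210],[0,0,0],0.31],[[-103,0,-233],[0,0,0],0.31],[[-76,0,-255],[0,0,0],0.31]]' | grep force
python3 -c "from h import *; tip()"
python3 -m jog '[[[27,0,-22],[0,-7,0],0.5],[[54,0,-45],[0,-14,0],0.7],[[81,0,-67],[0,-21,0],0.7],[[107,0,-90],[0,-28,0],0.7],[[134,0,-112],[0,-35,0],0.7],[[161,0,-134],[0,-42,0],0.7],[[161,0,-134],[0,-49,0],0.7],[[161,0,-134],[0,-50,0],0.7],[[161,0,-134],[0,-50,0],0.7]]'
python3 - <<'E'
from h import *
s,t=tip(); R=s["tcp_rot"]; d=np.array([.7422,.046,.27])-s["position"]; print("to handle", R.T@d*1000, "yaw",np.degrees(np.arctan2(R[1,0],R[0,0])))
E
```

```text
force: [0.8, -0.3, 0.7]
tip stand fwd 129.8 lat 1.6 z 129.9 mm J [-36.6  46.5  87.3  35.5  85.5 -56.7] F [ 0.8 -0.3  0.7] 0.6921865133518407
time_s: 19.38
position: [0.5509, -0.0203, 0.3162]
tcp_rot: [[-0.082, 0.997, -0.0], [0.997, 0.082, 0.001], [0.001, -0.0, -1.0]]
force: [-1.0, -0.7, -0.7]
opening: 0.304
tip stand fwd 162.0 lat 1.1 z 352.7 mm J [-13.8  17.1  82.5   0.1  80.5 -18.5] F [-1.  -0.7 -0.7] 0.3039106740036089
to handle [ 50.38571273 196.11192626  46.20570117] yaw 94.70440581592904
```

```bash
python3 -m jog '[[[8,35,0],[0,0,-3],0.7],[[17,70,0],[0,0,-6],0.7],[[26,105,0],[0,0,-9.9],0.7],[[35,140,0],[0,0,-9.9],0.7],[[44,170,0],[0,0,-9.9],0.7],[[50.4,196,0],[0,0,-9.9],0.7],[[50.4,196,0],[0,0,-9.9],0.7],[[50.4,196,0],[0,0,-9.9],0.7]]'
python3 - <<'E'
from h import *
tip(); a=np.ascontiguousarray(vision.capture("wrist")[:,:,::-1]); cv2.imwrite("pics/w10.png",a)
m=cv2.inRange(cv2.cvtColor(a,cv2.COLOR_BGR2HSV),(18,60,120),(35,255,255))
for v in (150,165,180,195): u=np.where(m[v,225:285])[0]+225; print(v,u[:1],u[-1:],len(u))
i=(250,180); p=onz("wrist",i,.172); s=bot.read_state(); print(s["tcp_rot"].T@(p-s["position"]))
for v in range(100,210,10): u=np.where(m[v])[0]; print(v,u[:1],u[-1:],end=" ")
E
```

```text
time_s: 20.05
position: [0.7431, 0.0411, 0.3107]
tcp_rot: [[-0.247, 0.969, -0.008], [0.969, 0.247, 0.002], [0.003, -0.007, -1.0]]
force: [-0.5, 0.6, -0.6]
opening: 0.297
tip stand fwd 208.7 lat 197.7 z 347.2 mm J [ -5.4  35.7  52.1   0.   92.7 -19.7] F [-0.5  0.6 -0.6] 0.2969297356452289
150 [250] [258] 9
165 [251] [258] 8
180 [251] [258] 8
195 [251] [258] 8
[-0.00770341 -0.00486957  0.14001969]
100 [226] [226] 110 [] [] 120 [] [] 130 [221] [258] 140 [250] [258] 150 [250] [258] 160 [251] [258] 170 [251] [258] 180 [251] [258] 190 [250] [258] 200 [250] [258]
```

The bar is centred on the jaw axis (u 251–258). I'll descend and grip.

```bash
python3 -m jog '[[[3,0,35],[0,0,0],0.7],[[3,0,70],[0,0,0],0.7],[[3,0,105],[0,0,0],0.7],[[3,0,135],[0,0,0],0.7],[[3,0,165],[0,0,0],0.7],[[3,0,193],[0,0,0],0.7],[[3,0,193],[0,0,0],0.7],[[3,0,193],[0,0,0],1],[[3,0,193],[0,0,0],1],[[3,0,193],[0,0,0],1],[[3,0,193],[0,0,0],1],[[3,0,193],[0,0,0],1]]'
```

```text
time_s: 21.1
position: [0.7443, 0.0452, 0.1259]
tcp_rot: [[-0.249, 0.969, 0.005], [0.969, 0.249, -0.001], [-0.002, 0.004, -1.0]]
force: [-0.8, -0.3, 4.7]
opening: 0.105
```

```bash
python3 -m jog '[[[-2.5,-8,0],[0,0,3],1],[[-4.7,-16,0],[0,0,6],1],[[-7.7,-32.4,0],[0,0,12],1],[[-9.1,-49,0],[0,0,18],1],[[-8.6,-65.6,0],[0,0,24],1],[[-6.4,-82.1,0],[0,0,30],1],[[-2.6,-98.3,0],[0,0,36],1],[[3,-114,0],[0,0,42],1],[[10.2,-129,0],[0,0,48],1],[[18.9,-143.2,0],[0,0,54],1],[[29.1,-156.4,0],[0,0,60],1],[[29.1,-156.4,0],[0,0,60],1]]'
```

```text
time_s: 22.1
position: [0.5809, 0.033, 0.1258]
tcp_rot: [[0.716, 0.699, -0.002], [0.698, -0.716, -0.005], [-0.005, 0.002, -1.0]]
force: [-5.5, -7.9, 8.6]
opening: 0.104
```

```bash
python3 -m jog '[[[-4.7,-16,0],[0,0,6],1],[[-7.5,-32.4,0],[0,0,12],1],[[-8.7,-49,0],[0,0,18],1],[[-7.8,-65.6,0],[0,0,24],1],[[-5.4,-82.1,0],[0,0,30],1],[[-3.5,-90.2,0],[0,0,33],1],[[-1,-98.3,0],[0,0,36],1],[[1,-103,0],[0,0,38],1],[[2.6,-109,0],[0,0,40],1],[[2.6,-111,0],[0,0,40],1],[[2.6,-111,0],[0,0,40],1]]'
```

```text
time_s: 23.02
position: [0.5048, 0.1125, 0.1256]
tcp_rot: [[0.997, 0.079, -0.006], [0.079, -0.997, -0.008], [-0.006, 0.007, -1.0]]
force: [-10.1, -12.5, 19.5]
opening: 0.104
```

```bash
python3 -m jog '[[[0,-1.5,-1.5],[0,0,0],1],[[0,-3,-3],[0,0,0],1],[[0,-3,-3],[0,0,0],1]]' | grep -E "pos|force"
python3 -m jog '[[[0,3,0],[0,0,0],1],[[0,3,0],[0,0,0],1],[[0,3,0],[0,0,0],0.7],[[0,3,0],[0,0,0],0.7],[[0,3,0],[0,0,0],0.7]]'
```

```text
position: [0.5047, 0.1124, 0.1259]
force: [-4.8, -21.6, 1.6]
time_s: 23.68
position: [0.5092, 0.1162, 0.1267]
tcp_rot: [[0.997, 0.076, 0.002], [0.076, -0.997, 0.0], [0.002, -0.0, -1.0]]
force: [-0.1, -0.2, 0.8]
opening: 0.246
```

```bash
python3 -m jog '[[[0,3,0],[0,0,0],0.7],[[0,3,-25],[0,0,0],0.7],[[0,3,-60],[0,0,0],0.7],[[0,3,-95],[0,0,0],0.7],[[0,3,-130],[0,0,0],0.7],[[0,3,-165],[0,0,0],0.7],[[-10,35,-180],[0,0,0],0.7],[[-30,70,-180],[0,0,0],0.7],[[-50,105,-180],[0,0,0],0.7],[[-60,140,-180],[0,0,0],0.7],[[-70,170,-180],[0,0,0],0.7],[[-80,200,-180],[0,0,0],0.7]]'
python3 -m jog '[[[-20,150,0],[0,0,0],0.7],[[-20,150,0],[0,0,0],0.7],[[-20,150,0],[0,0,0],0.7],[[-20,150,0],[0,0,0],0.7],[[-20,150,0],[0,0,0],0.7],[[-20,150,0],[0,0,0],0.7]]' | grep force
python3 - <<'E'
from h import *
b=np.ascontiguousarray(vision.capture("top")[:,:,::-1]);a=np.ascontiguousarray(vision.capture("scene")[:,:,::-1])
cv2.imwrite("pics/t11.png",b); o=cv2.imread("pics/top0.png")
df=cv2.absdiff(b,o).max(2); print("diff px cup/cab/deer region",(df[150:300,100:245]>40).sum(),"bench",(df[100:150,305:365]>40).sum())
cv2.imwrite("pics/v11.png",np.hstack([cv2.resize(b[95:305,95:385],(420,304)),cv2.resize(a[60:260,190:370],(274,304))]))
E
```

```text
time_s: 24.68
position: [0.4435, -0.0908, 0.3066]
tcp_rot: [[0.997, 0.077, 0.002], [0.077, -0.997, -0.001], [0.002, 0.001, -1.0]]
force: [0.9, -0.1, -0.0]
opening: 0.303
force: [-0.4, 0.4, 0.7]
diff px cup/cab/deer region 2 bench 0
```

View pics/v11.png

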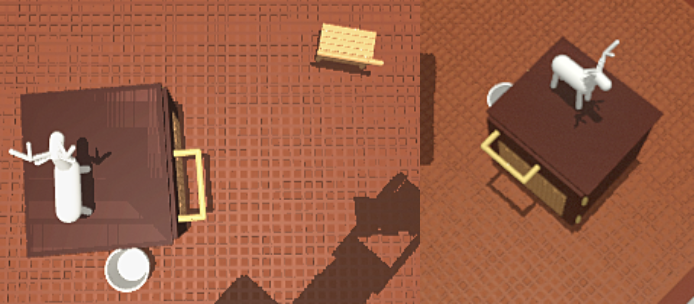

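The door and handle look the same as at the start, with only 2 pixels changed around the cupboard, deer and cup and none at the bench. The stand is inside, so I'm handing in.

```bash
python3 -c "
from rig import bot
print(bot.hand_in()); s=bot.read_state(); print(s['time_s'],s['force'])"
```

```text
the job is handed in; nothing more can be done
None
the job is handed in; nothing more can be done
```

The job is done and handed in at about 25 s on the robot's clock. I opened the door about 100° by its handle and pressed the stand's back down until it snapped flat. I then slid the stand inside under the shelf and pushed the door shut.

**Last checks**
- **Door:** it stood firm against a push of about 21 N. Compared with the first overhead picture, only 2 pixels differed around the cupboard, cup and deer, so the door is shut.
- **Cup, bench and deer:** none of them shows any movement; no pixels differed around the bench.
- **Stand:** I saw it in place under the shelf just before a final nudge of a few millimetres. By calculation its hinged end is about 15–20 mm inside the front. I could not see it once the door was shut.

**What went wrong or disagreed**
- **Missed grasp:** the first grip on the handle closed on nothing. The real fingertips sit about 36 mm behind the reported tool point, so I corrected for that from then on.
- **High force:** the touch that confirmed the panel was flat reached about 37 N on the fingertips.

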